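# Lay a graphite separator and the pressure plate on a billet

### The arm

A 6-joint arm with a two-finger parallel gripper is mounted at the origin on a cart in front of the work surface, level with it; the furniture and walls round the work are solid. World frame = base frame: x ahead of the robot, y to its left, z up, the work surface at z = 0. Lengths are in m, angles in rad, forces in N, time in s.
With the tool pointing down it reaches from about 0.35 to 0.775 m from the base axis. Payload 7.3 kg.
Tool frame: the origin (TCP) lies between the finger pads; the fingertips stand robot.tcp_to_tips ahead of it and the grasp point (between the pads) lies 2 mm behind it (robot.tcp_to_tips is the distance from the TCP to the fingertips, in m); y points along the fingers, x is the direction in which the jaws open and shut, and the axes are right-handed (so a half turn about y gives the same grasp; the last joint's range is limited). The gripper opens to 92 mm and grips with 3 to 60 N. Pads are 19 mm wide; open, the fingers measure 130 mm over their backs; the gripper's body (75 mm by 190 mm) begins 47 mm behind the grasp point.
Start: joints at [1.191, 0.342, 1.524, -0, 1.275, -0.146], TCP at [0.122, 0.511, 0.244] pointing down, gripper open.
Joint ranges: [-2.53, 2.53], [-0.77, 2.02], [0.04, 2.7], [-1, 4.14], [0.28, 2.66], [-3.11, 3.11]. Speed limits (rad/s): [2.57, 2.57, 3.14, 3.14, 3.14, 3.14].

### API

Orientations are given as [roll, pitch, yaw] about the fixed x, y, z axes, in that order (R = Rz(yaw) Ry(pitch) Rx(roll)).
In Python, from cell import status, read_camera, get_calibration, robot gives the robot as it stands.
- The arm moves only by the shell command python3 -m creep 'ROWS' [FORCE]. ROWS is JSON, a list of rows, each an object of numbers: "dx", "dy", "dz": the shift along the tool's x, y, z in m; "rx", "ry", "rz": the turn, a rotation vector about the tool's x, y, z in rad; "gripper": the opening, from 0 (shut) to 1 (fully open). A call has 1 to 20 rows; each row is the pose to reach, as a shift and turn from the pose commanded when the call began, along the tool's axes at that moment; what a row does not reach only later rows make up. A row lasts 1/8 s, in which the tool goes at most 62.5 mm and 10.7 degrees, less where a joint would pass 70% of its speed; a pose out of reach is approached as far as the arm can. A call with a gripper value outside its range is refused whole. The fingers move at their own pace and stop on an object; FORCE is the grip in N (left out, the last holds). Time passes only in rows, so rows that repeat a pose let the fingers close. It gives the time, the measured TCP pose, the force and the opening at its end, in the units of the state.
- status.observe(): the state, without advancing time (a new reading comes with each control period).
- read_camera(name): name is "scene" or "top"; returns (picture, depth): 400x640x3 uint8, red, green, blue; 400x640 float32, m along the optical axis (not along the pixel's ray), 0 where there is no reading.
- get_calibration(name): a dict with "fx", "fy", "cx", "cy" (pixels), "xyz" and "rotation" of the camera in the world. Camera axes: x right, y down, z forward; pixel columns grow to the right and rows downward; lengths in m; the calibration is good to about 2 mm. A picture is of the moment at which its call begins. get_calibration takes no time and is no camera call.
- robot.hand_in(): hands the job in, once; it reports no verdict.
The state is a dict: "time": time; "qpos": joint angles; "qvel": joint speeds; "joint_efforts": joint torques, N m; "tool_pos": TCP position; "tool_rot": TCP orientation; "contact_force": force on the tool from outside, world axes, zero at the start; "torque": the same for the moment, N m; "opening": finger opening in m.
Only numpy, scipy, OpenCV 4.12 (cv2) and the standard library are available. Lean on these libraries where they do the work, as an engineer would, in place of code of your own. Each camera call takes 0.05 s, during which the arm holds its last target.

### The job

The billet press on the jeweller's bench, a dark steel base with six upright studs, already holds a billet of copper and brass sheets. Lay the loose black graphite separator plate flat on the billet between the studs, so that the billet will not bond to the steel, and then lay the bright steel pressure plate flat on the separator, also between the studs, lengthwise like the billet. Graphite is brittle: set both plates down gently instead of dropping them, and leave the clamp bars, the tweezers and the small jar where they lie.

Things in the scene. Friction and masses are not known exactly. Their poses are not given: they have to be found in the camera images.
- billet_press: The press, fixed: dark steel base 196 x 104 x 12 mm (x, y, z), origin at the centre of its underside. Six 10 mm studs, tops 78 mm above the bench, axes at (x, y) = (+-45, +-33) and (+-74, 0) mm: 138 x 56 mm is free between them, and both long sides are open for 80 mm at the middle. A fixed black graphite plate 128 x 50 x 6 mm lies on the base under the billet (top at 18 mm).
- billet: The billet: a block of nine alternate copper and brass sheets, 110 x 46 x 20 mm (x, y, z), loose, lying flat on the press's fixed lower graphite plate between the studs; its top is 38 mm above the bench. Origin at its centre. 0.85 kg.
- separator: The loose graphite separator plate, matt black, 128 x 50 x 8 mm (x, y, z), about 0.1 kg, lying flat on one of the two benches. Origin at its centre. Seated on the billet its centre is 42 mm above the bench.
- pressure_plate: The bright steel pressure plate with two darker round seats on each face, 130 x 50 x 12 mm (x, y, z), about 0.6 kg, lying flat on one of the two benches. Origin at its centre. Seated on the separator its centre is 52 mm above the bench.
- clamp_bar_1: Bystander: dark steel clamp bar 104 x 24 x 10 mm with two holes, lying loose. Origin: centre of its underside, x along it.
- clamp_bar_2: Bystander: the second clamp bar, the same.
- crosslock: Bystander: cross-lock tweezers 24 x 168 x 12 mm with brown grips, lying loose along their y. Origin: centre of the underside.
- flux_jar: Bystander: small clear jar with a red cap, 38 mm in diameter, 53 mm tall, loose. Origin: centre of the underside.
Things that resemble listed ones, but are neither listed nor needed, are in the scene too. Of the things that look like the separator, the larger one is meant.

How it is judged:
On the way:
1. the separator lies flat on the billet between the studs, let go (z of separator in the frame of billet_press between 0.039 and 0.045 m and horizontal distance between separator and billet_press below 0.009 m and angle between the x axis of separator and the x axis of billet_press, either way round below 0.12 rad and angle between the z axis of separator and the z axis of billet_press, either way round below 0.04 rad and contact force between the fingers and separator below 0.3 N), for 0.3 s.
At the end, for the whole second after the job is handed in: Billet on its seat (within 3 mm in height, 20 mm of centre), separator flat on the billet, pressure plate flat on the separator, each within 3 mm of its seated height, 9 mm of the press's centre, 0.12 rad of its length and 0.04 rad of level; all at rest (z of billet in the frame of billet_press between 0.025 and 0.031 m and horizontal distance between billet and billet_press below 0.02 m and z of separator in the frame of billet_press between 0.039 and 0.045 m and horizontal distance between each of separator, pressure_plate and billet_press below 0.009 m and angle between the x axis of each of separator, pressure_plate and the x axis of billet_press, either way round below 0.12 rad and angle between the z axis of each of separator, pressure_plate and the z axis of billet_press, either way round below 0.04 rad and z of pressure_plate in the frame of billet_press between 0.049 and 0.055 m and linear speed of each of billet, separator, pressure_plate below 0.02 m/s and angular speed of each of billet, separator, pressure_plate below 0.2 rad/s); the robot touches nothing.
It fails at once if a clamp bar, the tweezers or the small jar is moved by more than 30 mm (distance of any of clamp_bar_1, clamp_bar_2, crosslock, flux_jar from where it was at the start of the episode above 0.03 m).
It fails at once if the separator drops onto the stack (faster than 0.5 m/s there, as from a fall of more than about 12 mm) (horizontal distance between separator and billet_press below 0.03 m and z of separator in the frame of billet_press below 0.076 m and linear speed of separator above 0.5 m/s).
It fails at once if the pressure plate drops onto the stack (faster than 0.5 m/s there, as from a fall of more than about 12 mm) (horizontal distance between pressure_plate and billet_press below 0.03 m and z of pressure_plate in the frame of billet_press below 0.086 m and linear speed of pressure_plate above 0.5 m/s).
It also fails if it takes over 54 s, if anything falls off the work surface, if the arm or the gripper's body presses on something with over 40 N, if the wrist force passes 120 N, or if a joint passes its speed limit or range.

## Working session

There is one attempt and no reset: what is moved stays moved. The work goes in short steps, Python scripts to look and compute and a shell command to move; the robot and the scene stay as the last step left them, time stands still between calls to the robot, and variables do not carry over. Pictures are saved under pics/ and viewed, and the job is handed in when it is done.

```bash
ls; mkdir -p pics
python3 - <<'E'
from cell import status, read_camera, get_calibration, robot
import cv2,numpy as np
s=status.observe();print(s);print(robot.tcp_to_tips)
for n in("scene","top"):
    p,d=read_camera(n);np.savez(f"{n}0.npz",p=p,d=d);cv2.imwrite(f"pics/{n}0.png",p[:,:,::-1]);print(n,get_calibration(n))
E
```

```text
pics
{'time': 0.0, 'qpos': array([ 1.19098209e+00,  3.42696700e-01,  1.52498777e+00, -8.58901115e-07,
        1.27537375e+00, -1.46000656e-01]), 'qvel': array([ 0.00061118,  0.00071745, -0.00146513, -0.00029838, -0.00035614,
        0.00121818]), 'joint_efforts': array([ 9.35678072e-04, -4.31246674e+01, -2.44225502e+01,  7.19845318e-02,
        5.58976515e-02, -1.40426769e-04]), 'tool_pos': array([0.12148019, 0.51038038, 0.24306864]), 'tool_rot': array([-1.57058392e+00,  1.45009833e-03,  1.33698316e+00]), 'contact_force': array([-0.36058217,  0.3979214 ,  0.21385792]), 'torque': array([-0.00160956,  0.01411918,  0.04686524]), 'opening': 0.09229931199081581}
0.017
scene {'fx': 412.3530782878259, 'fy': 412.3530782878259, 'cx': 316.8092401585353, 'cy': 196.64856410352886, 'xyz': array([-0.22889184,  0.88927235,  0.97976052]), 'rotation': array([-2.28479461, -0.01968917, -2.3593434 ])}
top {'fx': 387.3802932236732, 'fy': 387.3802932236732, 'cx': 322.4065547176094, 'cy': 202.9050716881071, 'xyz': array([0.2822111 , 0.1142787 , 1.24748403]), 'rotation': array([-2.94677012, -0.00499638, -1.5936917 ])}
```

View pics/scene0.png

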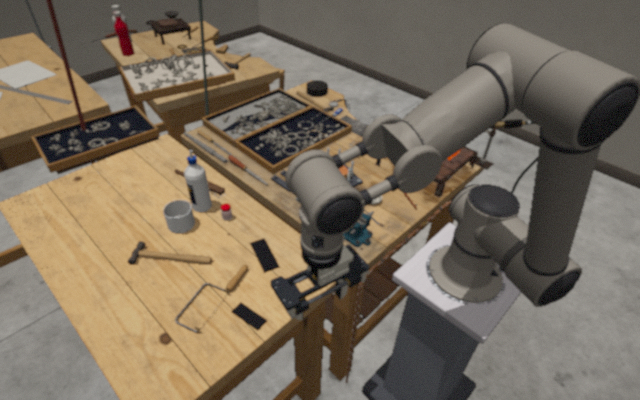

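View pics/top0.png

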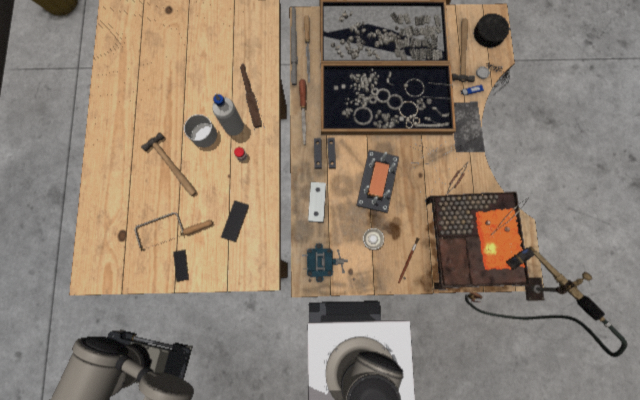

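```bash
cat > h.py <<'E'
import numpy as np,cv2
from scipy.spatial.transform import Rotation as R
from cell import get_calibration
def ray(n,uv,z):
    c=get_calibration(n);uv=np.atleast_2d(uv).astype(float)
    d=np.c_[(uv[:,0]-c['cx'])/c['fx'],(uv[:,1]-c['cy'])/c['fy'],np.ones(len(uv))]
    d=R.from_euler('xyz',c['rotation']).apply(d);o=np.array(c['xyz'])
    return o+d*((z-o[2])/d[:,2])[:,None]
def rect(n,mask,z):
    """largest blob -> rays on plane -> min area rect (mm): centre,len,wid,angle of long axis"""
    cs,_=cv2.findContours(mask.astype(np.uint8),cv2.RETR_EXTERNAL,cv2.CHAIN_APPROX_NONE)
    c=max(cs,key=cv2.contourArea)[:,0]
    P=ray(n,c,z)[:,:2]*1000
    (cx,cy),(w,h),a=cv2.minAreaRect(P.astype(np.float32))
    if w<h:w,h,a=h,w,a+90
    M=np.zeros(mask.shape,np.uint8);cv2.drawContours(M,[c[:,None]],-1,1,-1)
    v,u=np.nonzero(M);m=ray(n,np.c_[u,v],z)[:,:2].mean(0)
    return np.round([cx/1000,cy/1000,w/1000,h/1000],4),np.round((np.radians(a)+np.pi/2)%np.pi-np.pi/2,3),np.round(m,4)
E
python3 - <<'E'
from h import *
f=np.load('top0.npz');p=f['p'];d=f['d'];hsv=cv2.cvtColor(p,cv2.COLOR_RGB2HSV);V=hsv[...,2].astype(int);S=hsv[...,1]
def win(m,x0,y0,x1,y1):
    o=np.zeros_like(m);o[y0:y1,x0:x1]=m[y0:y1,x0:x1];return o
print('sep',rect('top',win(V<70,215,195,255,248),.008))
print('small',rect('top',win(V<70,165,245,195,285),.008))
print('pp',rect('top',win((V>140)&(S<60),300,175,333,228),.012))
print('billet',rect('top',win((S>130)&(V>120),362,158,395,202),.038))
print('base',rect('top',win((V<100),352,145,402,216),.012))
for u,v in((235,221),(181,265),(317,195),(379,180),(468,127)):print(u,v,d[v,u],p[v,u])
L=p[190:290,160:260];Q=p[130:230,300:400]
cv2.imwrite('pics/crop.png',cv2.resize(np.hstack([L,Q]),(800,400),interpolation=cv2.INTER_CUBIC)[:,:,::-1])
E
```

```text
sep (array([0.4736, 0.3869, 0.123 , 0.0475]), np.float64(-0.329), array([0.4738, 0.3868]))
small (array([0.337 , 0.5549, 0.0918, 0.0355]), np.float64(0.145), array([0.3357, 0.5549]))
pp (array([0.5322, 0.1227, 0.1313, 0.0517]), np.float64(-0.089), array([0.5311, 0.1221]))
billet (array([ 0.5962, -0.0793,  0.1097,  0.0456]), np.float64(-0.254), array([ 0.5961, -0.0797]))
base (array([ 0.5871, -0.0779,  0.2176,  0.1066]), np.float64(-0.24), array([ 0.592 , -0.0797]))
235 221 1.250825 [50 49 49]
181 265 1.225052 [45 44 47]
317 195 1.2682955 [192 194 191]
379 180 1.2478893 [189 116  83]
468 127 1.3263187 [79 78 75]
```

View pics/crop.png

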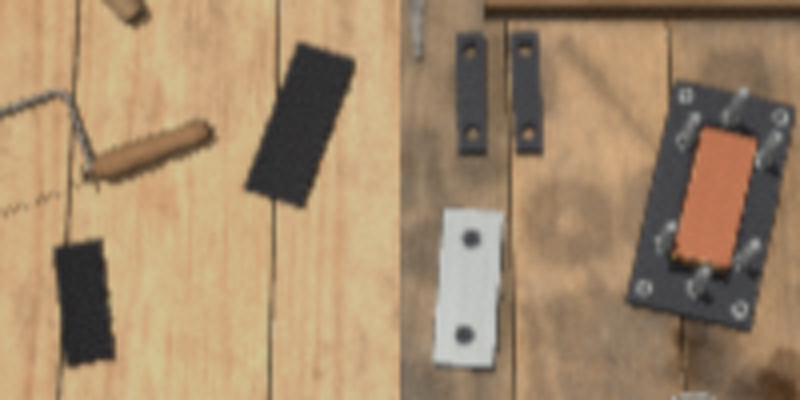

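Run:
```python
from h import *
f=np.load('top0.npz');p=f['p'];d=f['d']
c=get_calibration('top');Rm=R.from_euler('xyz',c['rotation'])
for n,(u,v) in dict(sep=(235,221),small=(181,265),pp=(317,201),bil=(379,180),bench=(300,240),bench1=(205,240)).items():
    z=np.median(d[v-2:v+3,u-2:u+3]);print(n,np.round(Rm.apply([(u-c['cx'])/c['fx']*z,(v-c['cy'])/c['fy']*z,z])+c['xyz'],4))
B=np.array([(685,96),(781,118),(645,288),(740,309)],float)
px=np.c_[300+(B[:,0]-400)/4-.4,130+B[:,1]/4-.4]
W=ray('top',px,.014);print(W,W.mean(0));
for a,b in((0,2),(1,3)):q=W[a]-W[b];print(np.arctan2(q[1],q[0]),np.hypot(*q[:2]))
hsv=cv2.cvtColor(p,cv2.COLOR_RGB2HSV)
Q=p[140:222,345:410];cv2.imwrite('pics/press.png',cv2.resize(Q,None,fx=7,fy=7,interpolation=cv2.INTER_CUBIC)[:,:,::-1])
```

```text
sep [0.4732 0.3859 0.0081]
small [0.3368 0.5539 0.006 ]
pp [0.5326 0.12   0.0114]
bil [ 0.5919 -0.0813  0.0379]
bench [ 0.4081  0.1774 -0.0005]
bench1 [4.148e-01 4.827e-01 1.000e-04]
[[ 0.68924966 -0.0626356   0.014     ]
 [ 0.66846188 -0.14152065  0.014     ]
 [ 0.52699165 -0.02244409  0.014     ]
 [ 0.50795839 -0.09872603  0.014     ]] [ 0.59816539 -0.08133159  0.014     ]
-0.24281397376623226 0.1671616602451946
-0.2605657367899132 0.16611065474417055
```

View pics/press.png

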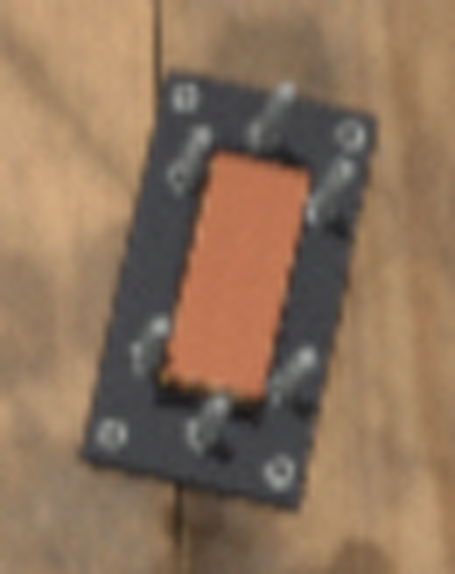

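Candidates for the separator: the larger black plate at top (235,221), the small black plate (181,265), and the grey slab (468,127). I choose (235,221): it measures 126×50 mm, and the crop confirms it. The pressure plate is bright with two seats at (317,201), and the press is at (378,181).

```bash
python3 -m creep '[{"dx":-0.006,"dz":-0.06,"dy":0.0,"gripper":0.75},{"dx":-0.0395,"dz":-0.371,"dy":0.144,"ry":0.095,"gripper":0.75},{"dx":-0.0395,"dz":-0.371,"dy":0.144,"ry":0.095,"gripper":0.75},{"dx":-0.0395,"dz":-0.371,"dy":0.144,"ry":0.095,"gripper":0.75},{"dx":-0.0395,"dz":-0.371,"dy":0.144,"ry":0.095,"gripper":0.75},{"dx":-0.0395,"dz":-0.371,"dy":0.144,"ry":0.095,"gripper":0.75},{"dx":-0.0395,"dz":-0.371,"dy":0.144,"ry":0.095,"gripper":0.75},{"dx":-0.0395,"dz":-0.371,"dy":0.144,"ry":0.095,"gripper":0.75},{"dx":-0.0395,"dz":-0.371,"dy":0.144,"ry":0.095,"gripper":0.75},{"dx":-0.0395,"dz":-0.371,"dy":0.144,"ry":0.095,"gripper":0.75},{"dx":-0.0395,"dz":-0.371,"dy":0.144,"ry":0.095,"gripper":0.75}]' 15
python3 - <<'E'
from h import *
from cell import *
print(status.observe()['tool_pos'],status.observe()['tool_rot'])
for n in("scene","top"):
    p,d=read_camera(n);np.savez(f"{n}1.npz",p=p,d=d);cv2.imwrite(f"pics/{n}1.png",p[:,:,::-1])
px=np.array([(170,72),(377,117),(298,508),(82,460)])/7+(345-.43,140-.43)
W=ray('top',px,.012);print(W,W.mean(0))
E
```

```text
[0.12149256 0.51040122 0.24311251] [-1.57061460e+00  1.36472465e-03  1.33697241e+00]
[[ 0.70312932 -0.05686873  0.012     ]
 [ 0.67860884 -0.15444695  0.012     ]
 [ 0.4907289  -0.10636522  0.012     ]
 [ 0.51551485 -0.00731641  0.012     ]] [ 0.59699548 -0.08124933  0.012     ]invalid input at $[0]: expected keys dx, dy, dz, rx, ry, rz, gripper
```

View pics/scene1.png

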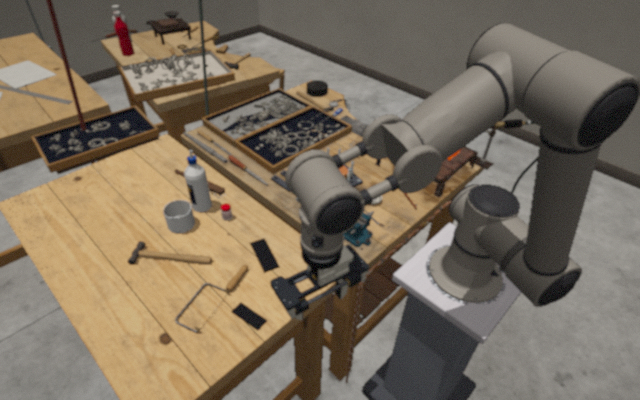

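View pics/top1.png

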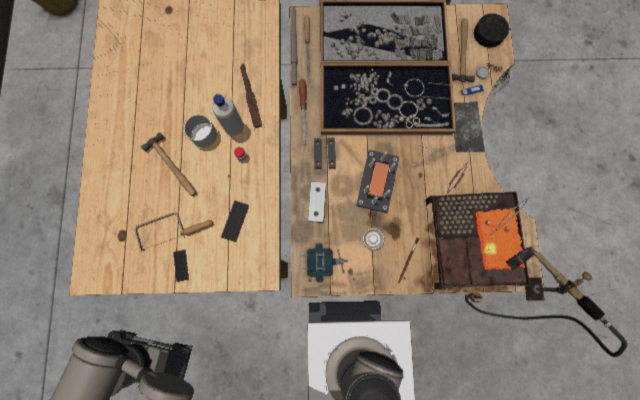

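Nothing moved (every key is required). Both views are unchanged, so I resend the full rows.

```bash
python3 -m creep '[{"dx":-0.006,"dy":0,"dz":-0.06,"rx":0,"ry":0,"rz":0,"gripper":0.75},{"dx":-0.0395,"dy":0.144,"dz":-0.371,"rx":0,"ry":0.095,"rz":0,"gripper":0.75},{"dx":-0.0395,"dy":0.144,"dz":-0.371,"rx":0,"ry":0.095,"rz":0,"gripper":0.75},{"dx":-0.0395,"dy":0.144,"dz":-0.371,"rx":0,"ry":0.095,"rz":0,"gripper":0.75},{"dx":-0.0395,"dy":0.144,"dz":-0.371,"rx":0,"ry":0.095,"rz":0,"gripper":0.75},{"dx":-0.0395,"dy":0.144,"dz":-0.371,"rx":0,"ry":0.095,"rz":0,"gripper":0.75},{"dx":-0.0395,"dy":0.144,"dz":-0.371,"rx":0,"ry":0.095,"rz":0,"gripper":0.75},{"dx":-0.0395,"dy":0.144,"dz":-0.371,"rx":0,"ry":0.095,"rz":0,"gripper":0.75},{"dx":-0.0395,"dy":0.144,"dz":-0.371,"rx":0,"ry":0.095,"rz":0,"gripper":0.75},{"dx":-0.0395,"dy":0.144,"dz":-0.371,"rx":0,"ry":0.095,"rz":0,"gripper":0.75},{"dx":-0.0395,"dy":0.144,"dz":-0.371,"rx":0,"ry":0.095,"rz":0,"gripper":0.75}]' 15
python3 - <<'E'
from h import *
from cell import *
print(status.observe()['tool_pos'],status.observe()['tool_rot'])
p,d=read_camera("scene");np.savez("scene2.npz",p=p,d=d)
cv2.imwrite("pics/scene2.png",cv2.resize(p[150:330,150:390],None,fx=3,fy=3,interpolation=cv2.INTER_CUBIC)[:,:,::-1])
E
```

```text
time: 1.58
tool_pos: [0.4727, 0.3871, 0.1004]
tool_rot: [-1.571, -0.001, 1.243]
contact_force: [0.1, 0.0, 0.1]
opening: 0.0686
[0.47272323 0.38709531 0.10044835] [-1.57133581e+00 -8.20482183e-04  1.24341233e+00]
```

View pics/scene2.png

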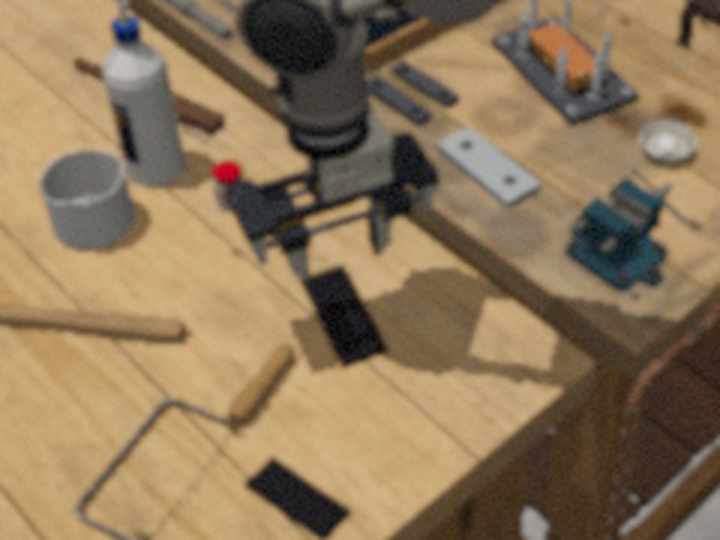

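Run:
```python
from h import *
def win(m,x0,y0,x1,y1):
    o=np.zeros_like(m);o[y0:y1,x0:x1]=m[y0:y1,x0:x1];return o
p=np.load('scene0.npz')['p'];V=cv2.cvtColor(p,cv2.COLOR_RGB2HSV)[...,2]
print('sep',rect('scene',win(V<60,247,235,281,274),.008))
p=np.load('scene2.npz')['p'];h=cv2.cvtColor(p,cv2.COLOR_RGB2HSV);V=h[...,2];S=h[...,1]
print('pp',rect('scene',win((V>120)&(S<60),294,190,332,220),.012))
q=np.array([(493,42),(540,16),(637,97),(577,122)])/3+150-.33
print(ray('scene',q,.012), ray('scene',q,.012).mean(0))
```

```text
sep (array([0.4683, 0.3909, 0.1209, 0.0413]), np.float64(-0.331), array([0.4667, 0.3918]))
pp (array([0.5292, 0.1236, 0.1372, 0.0592]), np.float64(-0.124), array([0.5264, 0.1249]))
[[ 0.69281905 -0.04957798  0.012     ]
 [ 0.69083695 -0.13742572  0.012     ]
 [ 0.48656847 -0.09826735  0.012     ]
 [ 0.50595557 -0.00794785  0.012     ]] [ 0.59404501 -0.07330473  0.012     ]
```

```bash
python3 -m creep '[{"dx":0,"dy":0.04,"dz":-0.001,"rx":0,"ry":0,"rz":0,"gripper":0.75},{"dx":0,"dy":0.065,"dz":-0.001,"rx":0,"ry":0,"rz":0,"gripper":0.75},{"dx":0,"dy":0.081,"dz":-0.001,"rx":0,"ry":0,"rz":0,"gripper":0.75},{"dx":0,"dy":0.081,"dz":-0.001,"rx":0,"ry":0,"rz":0,"gripper":0.75},{"dx":0,"dy":0.081,"dz":-0.001,"rx":0,"ry":0,"rz":0,"gripper":0.75},{"dx":0,"dy":0.081,"dz":-0.001,"rx":0,"ry":0,"rz":0,"gripper":0.4},{"dx":0,"dy":0.081,"dz":-0.001,"rx":0,"ry":0,"rz":0,"gripper":0.4},{"dx":0,"dy":0.081,"dz":-0.001,"rx":0,"ry":0,"rz":0,"gripper":0.4},{"dx":0,"dy":0.081,"dz":-0.001,"rx":0,"ry":0,"rz":0,"gripper":0.4},{"dx":0,"dy":0.081,"dz":-0.001,"rx":0,"ry":0,"rz":0,"gripper":0.4},{"dx":0,"dy":0.081,"dz":-0.001,"rx":0,"ry":0,"rz":0,"gripper":0.4}]' 20
```

```text
time: 3.0
tool_pos: [0.4745, 0.3863, 0.019]
tool_rot: [-1.571, -0.001, 1.242]
contact_force: [-0.4, 1.1, 2.5]
opening: 0.0499
```

```bash
python3 -m creep '[{"dx":0,"dy":-0.02,"dz":0,"rx":0,"ry":0,"rz":0,"gripper":0.4},{"dx":0,"dy":-0.06,"dz":0,"rx":0,"ry":0,"rz":0,"gripper":0.4},{"dx":-0.02,"dy":-0.11,"dz":-0.013,"rx":0,"ry":0,"rz":0,"gripper":0.4},{"dx":-0.06,"dy":-0.14,"dz":-0.04,"rx":0,"ry":0,"rz":0,"gripper":0.4},{"dx":-0.1,"dy":-0.141,"dz":-0.066,"rx":0,"ry":-0.02,"rz":0,"gripper":0.4},{"dx":-0.15,"dy":-0.141,"dz":-0.1,"rx":0,"ry":-0.03,"rz":0,"gripper":0.4},{"dx":-0.2,"dy":-0.141,"dz":-0.133,"rx":0,"ry":-0.04,"rz":0,"gripper":0.4},{"dx":-0.25,"dy":-0.141,"dz":-0.166,"rx":0,"ry":-0.05,"rz":0,"gripper":0.4},{"dx":-0.3,"dy":-0.141,"dz":-0.2,"rx":0,"ry":-0.06,"rz":0,"gripper":0.4},{"dx":-0.35,"dy":-0.141,"dz":-0.233,"rx":0,"ry":-0.07,"rz":0,"gripper":0.4},{"dx":-0.385,"dy":-0.141,"dz":-0.255,"rx":0,"ry":-0.077,"rz":0,"gripper":0.4},{"dx":-0.4027,"dy":-0.141,"dz":-0.2674,"rx":0,"ry":-0.077,"rz":0,"gripper":0.4},{"dx":-0.4027,"dy":-0.141,"dz":-0.2674,"rx":0,"ry":-0.077,"rz":0,"gripper":0.4},{"dx":-0.4027,"dy":-0.141,"dz":-0.2674,"rx":0,"ry":-0.077,"rz":0,"gripper":0.4},{"dx":-0.4027,"dy":-0.141,"dz":-0.2674,"rx":0,"ry":-0.077,"rz":0,"gripper":0.4}]'
python3 - <<'E'
from h import *
from cell import *
a=[]
for n in("scene","top"):
    p,d=read_camera(n);np.savez(f"{n}3.npz",p=p,d=d)
    q=p[110:235,255:415] if n=="scene" else p[110:235,320:480]
    cv2.imwrite(f"pics/{n}3.png",cv2.resize(q,None,fx=4.8,fy=4.8,interpolation=cv2.INTER_CUBIC)[:,:,::-1])
E
```

```text
time: 4.88
tool_pos: [0.5972, -0.0798, 0.1598]
tool_rot: [-1.57, -0.0, 1.321]
contact_force: [0.5, -0.1, -0.7]
opening: 0.0496
```

View pics/scene3.png

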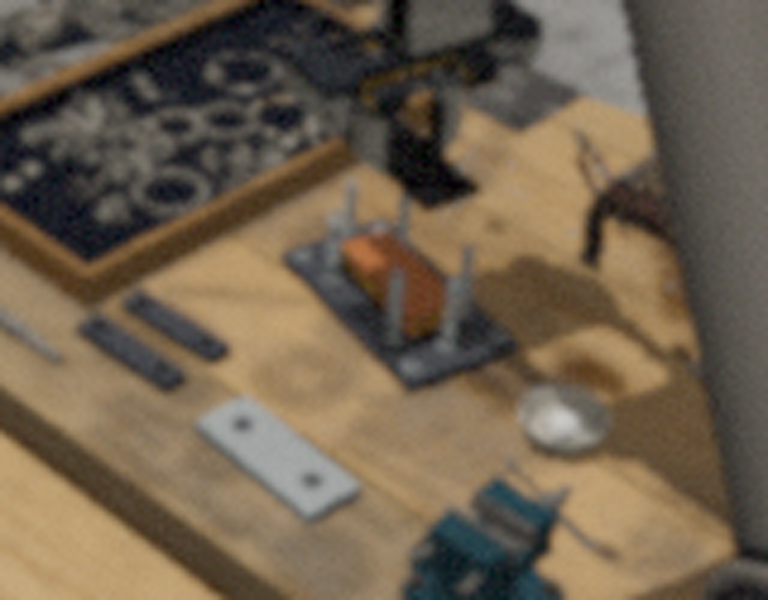

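View pics/top3.png

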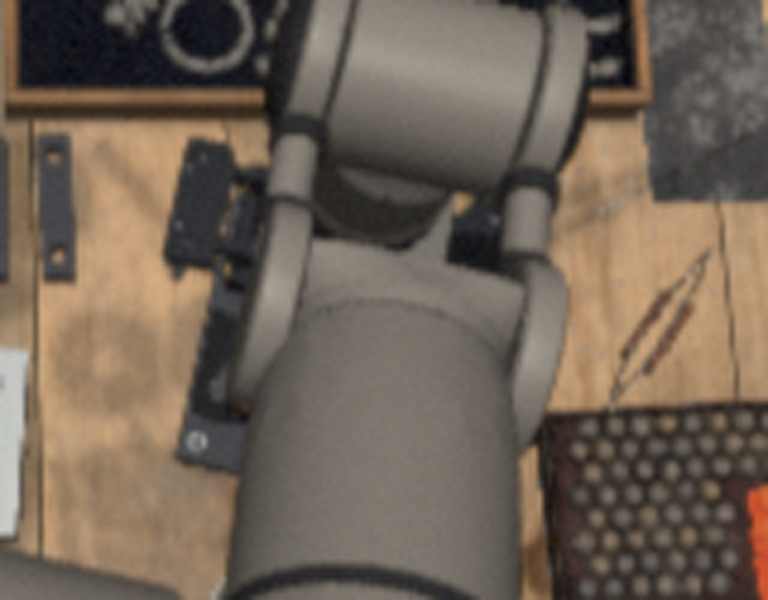

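Run:
```python
from h import *
p=np.load('scene3.npz')['p']
q=p[130:200,310:370]
q=cv2.convertScaleAbs(q,alpha=1.6,beta=10)
cv2.imwrite("pics/z3.png",cv2.resize(q,None,fx=8.5,fy=8.5,interpolation=cv2.INTER_CUBIC)[:,:,::-1])
c=get_calibration('scene');Rm=R.from_euler('xyz',c['rotation'])
def proj(P):
    k=Rm.inv().apply(np.atleast_2d(P)-c['xyz']);return np.c_[k[:,0]/k[:,2]*c['fx']+c['cx'],k[:,1]/k[:,2]*c['fy']+c['cy']]
a=1.321-np.pi/2;ex=np.array([np.cos(a),np.sin(a)]);ey=np.array([-ex[1],ex[0]])
C=np.array([.5972,-.0798])
for z in(.141,.149):
  for s in(1,-1):print('plate near',z,s,(proj([*(C-.064*ex+s*.025*ey),z])-[310,130])*8.5)
a=-.252;ex=np.array([np.cos(a),np.sin(a)]);ey=np.array([-ex[1],ex[0]]);C=np.array([.5975,-.0812])
for sx,sy in((45,33),(45,-33),(-45,33),(-45,-33),(74,0),(-74,0)):print('stud top',sx,sy,(proj([*(C+sx/1e3*ex+sy/1e3*ey),.078])-[310,130])*8.5)
for sx,sy in((-98,52),(-98,-52)):print('base',(proj([*(C+sx/1e3*ex+sy/1e3*ey),.012])-[310,130])*8.5)
```

```text
plate near 0.141 1 [[278.78002669 202.03801484]]
plate near 0.141 -1 [[377.49936274 168.65049925]]
plate near 0.149 1 [[279.95573468 186.14992053]]
plate near 0.149 -1 [[379.0100517  152.85872604]]
stud top 45 33 [[122.14694822 198.85688742]]
stud top 45 -33 [[245.78234395 158.18717565]]
stud top -45 33 [[231.369242   303.93053617]]
stud top -45 -33 [[357.79676093 259.93516189]]
stud top 74 0 [[150.52880872 146.63216002]]
stud top -74 0 [[332.59419701 316.75220033]]
base [[253.12247447 504.11710885]]
base [[449.62221564 430.2084844 ]]
```

View pics/z3.png

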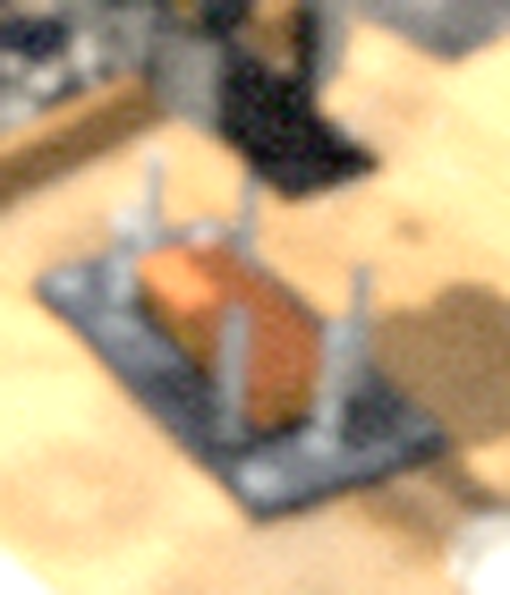

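```bash
python3 -m creep '[{"dx":0,"dy":0.02,"dz":0,"rx":0,"ry":0,"rz":0,"gripper":0.4},{"dx":0,"dy":0.045,"dz":0,"rx":0,"ry":0,"rz":0,"gripper":0.4},{"dx":0,"dy":0.056,"dz":0,"rx":0,"ry":0,"rz":0,"gripper":0.4},{"dx":0,"dy":0.056,"dz":0,"rx":0,"ry":0,"rz":0,"gripper":0.4},{"dx":0,"dy":0.056,"dz":0,"rx":0,"ry":0,"rz":0,"gripper":0.4},{"dx":0,"dy":0.056,"dz":0,"rx":0,"ry":0,"rz":0,"gripper":0.4}]'
python3 - <<'E'
from h import *
from cell import *
ps=[read_camera("scene")[0] for _ in range(4)]
p=np.mean(ps,0);np.save("scene4.npy",p)
q=np.clip(p[130:200,310:370]*1.6+10,0,255).astype(np.uint8)
cv2.imwrite("pics/z4.png",cv2.resize(q,None,fx=8.5,fy=8.5,interpolation=cv2.INTER_CUBIC)[:,:,::-1])
s=status.observe();print(s['tool_pos'],s['tool_rot'])
E
```

```text
time: 5.72
tool_pos: [0.5979, -0.0815, 0.1047]
tool_rot: [-1.573, -0.0, 1.319]
contact_force: [0.3, 0.2, -0.8]
opening: 0.0492
[ 0.59749559 -0.08148825  0.10410636] [-1.57143507e+00 -6.82467752e-05  1.31897698e+00]
```

View pics/z4.png

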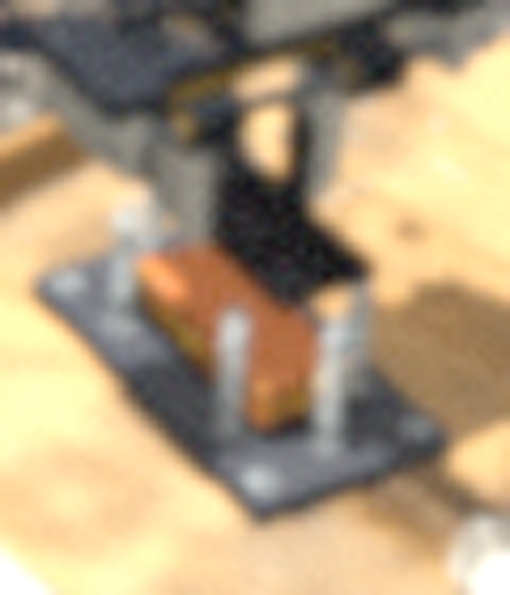

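Run:
```python
from h import *
p=np.load('scene4.npy')
q=np.clip(p[148:196,318:358]*1.5+10,0,255).astype(np.uint8)
k=14
q=cv2.resize(q,None,fx=k,fy=k,interpolation=cv2.INTER_LANCZOS4)
q=cv2.cvtColor(q,cv2.COLOR_RGB2BGR)
c=get_calibration('scene');Rm=R.from_euler('xyz',c['rotation'])
def pr(P):
    g=Rm.inv().apply(np.atleast_2d(P)-c['xyz']);g=np.c_[g[:,0]/g[:,2]*c['fx']+c['cx'],g[:,1]/g[:,2]*c['fy']+c['cy']]
    return tuple(int(v) for v in ((g[0]-[318,148]+.5)*k))
def T(C,a,x,y,z):
    return [C[0]+np.cos(a)*x/1e3-np.sin(a)*y/1e3,C[1]+np.sin(a)*x/1e3+np.cos(a)*y/1e3,z]
C=(.5975,-.0812);a=-.252
for x,y in((45,33),(45,-33),(-45,33),(-45,-33),(74,0),(-74,0)):
    cv2.line(q,pr(T(C,a,x,y,.012)),pr(T(C,a,x,y,.078)),(0,0,255),1)
for x in(-98,98):
    cv2.line(q,pr(T(C,a,x,-52,.012)),pr(T(C,a,x,52,.012)),(0,0,255),1)
    cv2.line(q,pr(T(C,a,-98,np.sign(x)*52,.012)),pr(T(C,a,98,np.sign(x)*52,.012)),(0,0,255),1)
C=(.5975,-.0815)
cv2.polylines(q,[np.array([pr(T(C,a,x,y,.085)) for x,y in((-64,-25),(-64,25),(64,25),(64,-25))])],True,(0,255,0),1)
cv2.imwrite('pics/z4b.png',q[:600])
```

```text
(no output)
```

View pics/z4b.png

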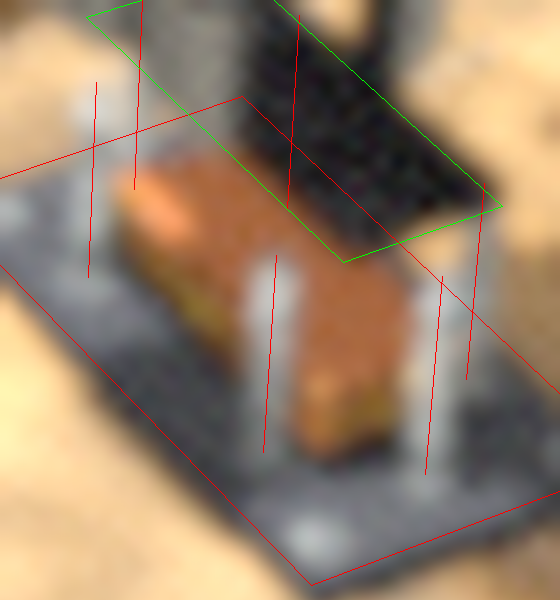

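```bash
python3 -m creep '[{"dx":0,"dy":0.004,"dz":0,"rx":0,"ry":0,"rz":0,"gripper":0.4},{"dx":0,"dy":0.008,"dz":0,"rx":0,"ry":0,"rz":0,"gripper":0.4},{"dx":0,"dy":0.012,"dz":0,"rx":0,"ry":0,"rz":0,"gripper":0.4},{"dx":0,"dy":0.015,"dz":0,"rx":0,"ry":0,"rz":0,"gripper":0.4},{"dx":0,"dy":0.015,"dz":0,"rx":0,"ry":0,"rz":0,"gripper":0.4}]'
python3 - <<'E'
from h import *
from cell import *
ps=[read_camera("scene")[0] for _ in range(4)]
p=np.mean(ps,0);np.save("scene5.npy",p)
q=np.clip(p[130:200,310:370]*1.6+10,0,255).astype(np.uint8)
cv2.imwrite("pics/z5.png",cv2.resize(q,None,fx=8.5,fy=8.5,interpolation=cv2.INTER_CUBIC)[:,:,::-1])
s=status.observe();print(s['tool_pos'],s['tool_rot'],s['contact_force'],s['torque'])
E
```

```text
time: 6.55
tool_pos: [0.5972, -0.0814, 0.0883]
tool_rot: [-1.57, -0.0, 1.319]
contact_force: [-0.4, 0.1, -0.8]
opening: 0.0498
[ 0.59748152 -0.08144917  0.08886872] [-1.57113682e+00 -6.66100138e-05  1.31901707e+00] [ 0.89668494 -0.16126472 -0.76900003] [ 0.01464947 -0.00562986 -0.02229527]
```

View pics/z5.png

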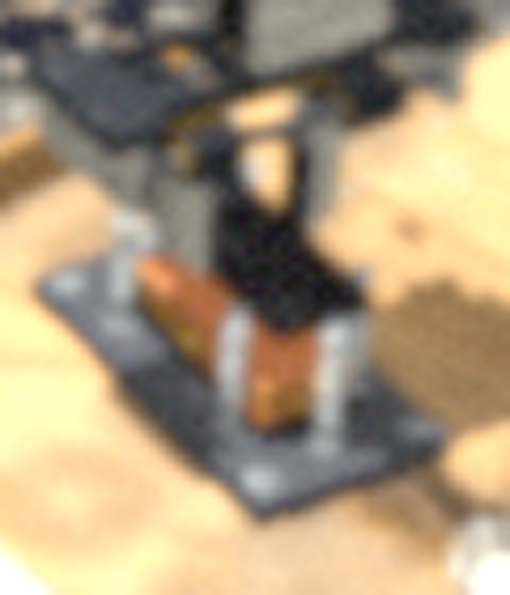

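```bash
python3 -m creep '[{"dx":0,"dy":0.006,"dz":0,"rx":0,"ry":0,"rz":0,"gripper":0.4},{"dx":0,"dy":0.014,"dz":0,"rx":0,"ry":0,"rz":0,"gripper":0.4},{"dx":0,"dy":0.021,"dz":0,"rx":0,"ry":0,"rz":0,"gripper":0.4},{"dx":0,"dy":0.026,"dz":0,"rx":0,"ry":0,"rz":0,"gripper":0.4},{"dx":0,"dy":0.029,"dz":0,"rx":0,"ry":0,"rz":0,"gripper":0.4},{"dx":0,"dy":0.03,"dz":0,"rx":0,"ry":0,"rz":0,"gripper":0.4},{"dx":0,"dy":0.03,"dz":0,"rx":0,"ry":0,"rz":0,"gripper":0.4}]'
```

```text
time: 7.62
tool_pos: [0.5974, -0.0814, 0.0588]
tool_rot: [-1.571, -0.0, 1.319]
contact_force: [-1.1, 0.1, -0.3]
opening: 0.0499
```

```bash
python3 -m creep '[{"dx":0,"dy":0.001,"dz":0,"rx":0,"ry":0,"rz":0,"gripper":0.4},{"dx":0,"dy":0.0015,"dz":0,"rx":0,"ry":0,"rz":0,"gripper":0.4},{"dx":0,"dy":0.002,"dz":0,"rx":0,"ry":0,"rz":0,"gripper":0.4},{"dx":0,"dy":0.002,"dz":0,"rx":0,"ry":0,"rz":0,"gripper":0.4}]'
```

```text
time: 8.12
tool_pos: [0.5974, -0.0814, 0.0571]
tool_rot: [-1.571, -0.0, 1.319]
contact_force: [-1.6, 0.9, 2.8]
opening: 0.0498
```

```bash
python3 -m creep '[{"dx":0,"dy":0,"dz":0,"rx":0,"ry":0,"rz":0,"gripper":0.62},{"dx":0,"dy":0,"dz":0,"rx":0,"ry":0,"rz":0,"gripper":0.72},{"dx":0,"dy":0,"dz":0,"rx":0,"ry":0,"rz":0,"gripper":0.72},{"dx":0,"dy":0,"dz":0,"rx":0,"ry":0,"rz":0,"gripper":0.72},{"dx":0,"dy":0,"dz":0,"rx":0,"ry":0,"rz":0,"gripper":0.72},{"dx":0,"dy":0,"dz":0,"rx":0,"ry":0,"rz":0,"gripper":0.72},{"dx":0,"dy":-0.03,"dz":0,"rx":0,"ry":0,"rz":0,"gripper":0.72},{"dx":0,"dy":-0.08,"dz":0,"rx":0,"ry":0,"rz":0,"gripper":0.72},{"dx":0.05,"dy":-0.09,"dz":0.01,"rx":0,"ry":0,"rz":0,"gripper":0.72},{"dx":0.1,"dy":-0.09,"dz":0.02,"rx":0,"ry":0,"rz":0,"gripper":0.72},{"dx":0.15,"dy":-0.09,"dz":0.04,"rx":0,"ry":0,"rz":0,"gripper":0.72},{"dx":0.15,"dy":-0.09,"dz":0.04,"rx":0,"ry":0,"rz":0,"gripper":0.72},{"dx":0.15,"dy":-0.09,"dz":0.04,"rx":0,"ry":0,"rz":0,"gripper":0.72}]'
python3 - <<'E'
from h import *
from cell import *
for n in("scene","top"):
    p=np.mean([read_camera(n)[0] for _ in range(3)],0);np.save(f"{n}6.npy",p)
    q=(p[110:235,255:415] if n=="scene" else p[110:235,280:440]).astype(np.uint8)
    cv2.imwrite(f"pics/{n}6.png",cv2.resize(q,None,fx=4.8,fy=4.8,interpolation=cv2.INTER_CUBIC)[:,:,::-1])
s=status.observe();print(s['tool_pos'],s['tool_rot'])
E
```

```text
time: 9.75
tool_pos: [0.596, 0.0736, 0.1468]
tool_rot: [-1.571, 0.0, 1.32]
contact_force: [-0.5, -0.3, -0.0]
opening: 0.066
[0.59614553 0.07272027 0.14666602] [-1.57076507e+00 -1.33355253e-05  1.31738764e+00]
```

View pics/scene6.png

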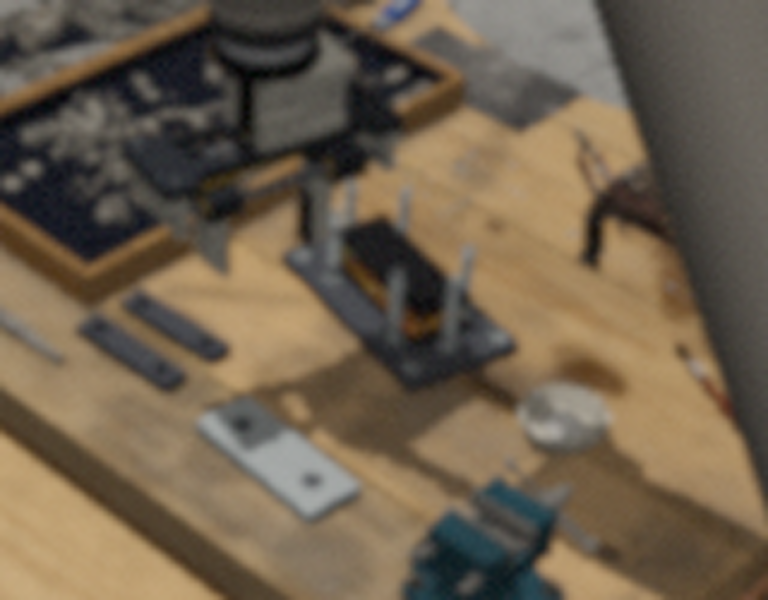

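View pics/top6.png

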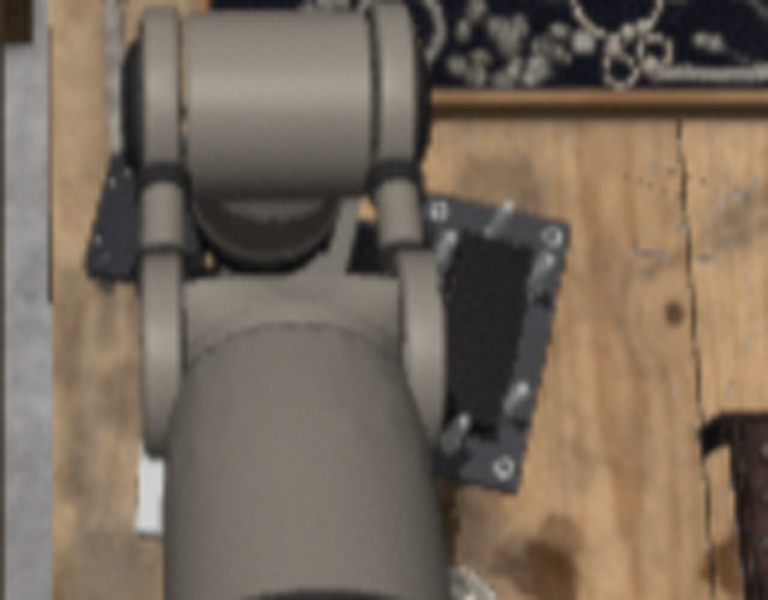

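The separator lies flat and centred between the studs: scene crop (395,270), top crop (485,330). Next is the pressure plate.

```bash
python3 -m creep '[{"dx":0.016,"dy":0.02,"dz":0.037,"rx":0,"ry":-0.08,"rz":0,"gripper":0.78},{"dx":0.0322,"dy":0.06,"dz":0.0745,"rx":0,"ry":-0.163,"rz":0,"gripper":0.78},{"dx":0.0322,"dy":0.09,"dz":0.0745,"rx":0,"ry":-0.163,"rz":0,"gripper":0.78},{"dx":0.0322,"dy":0.09,"dz":0.0745,"rx":0,"ry":-0.163,"rz":0,"gripper":0.78},{"dx":0.0322,"dy":0.09,"dz":0.0745,"rx":0,"ry":-0.163,"rz":0,"gripper":0.78},{"dx":0.0322,"dy":0.09,"dz":0.0745,"rx":0,"ry":-0.163,"rz":0,"gripper":0.78}]'
python3 - <<'E'
from h import *
from cell import *
p=read_camera("scene")[0]
q=p[150:240,260:380]
cv2.imwrite(f"pics/scene7.png",cv2.resize(q,None,fx=6,fy=6,interpolation=cv2.INTER_CUBIC)[:,:,::-1])
s=status.observe();print(s['tool_pos'],s['tool_rot'])
E
```

```text
time: 10.8
tool_pos: [0.5332, 0.1232, 0.0581]
tool_rot: [-1.574, -0.001, 1.481]
contact_force: [-0.1, 0.0, -1.1]
opening: 0.0717
[0.53294089 0.12327143 0.05794897] [-1.57325517e+00 -5.03939009e-04  1.48130847e+00]
```

View pics/scene7.png

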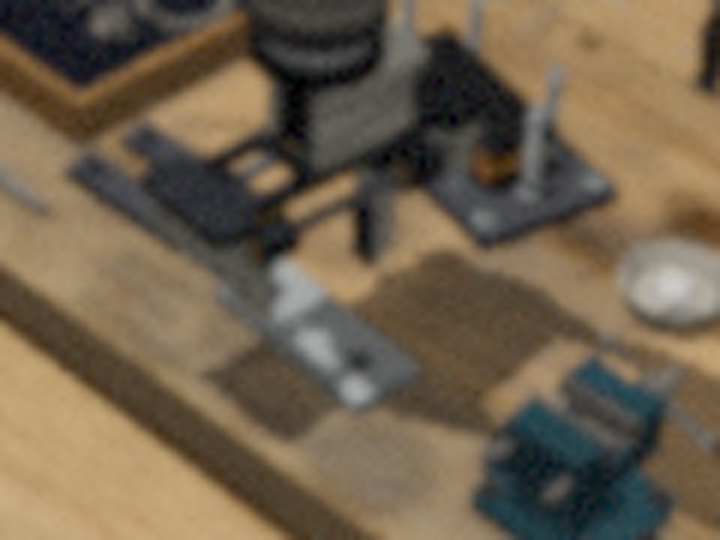

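```bash
python3 -m creep '[{"dx":0,"dy":0.02,"dz":0,"rx":0,"ry":0,"rz":0,"gripper":0.78},{"dx":0,"dy":0.032,"dz":0,"rx":0,"ry":0,"rz":0,"gripper":0.78},{"dx":0,"dy":0.038,"dz":0,"rx":0,"ry":0,"rz":0,"gripper":0.78},{"dx":0,"dy":0.038,"dz":0,"rx":0,"ry":0,"rz":0,"gripper":0.78},{"dx":0,"dy":0.038,"dz":0,"rx":0,"ry":0,"rz":0,"gripper":0.4},{"dx":0,"dy":0.038,"dz":0,"rx":0,"ry":0,"rz":0,"gripper":0.4},{"dx":0,"dy":0.038,"dz":0,"rx":0,"ry":0,"rz":0,"gripper":0.4},{"dx":0,"dy":0.038,"dz":0,"rx":0,"ry":0,"rz":0,"gripper":0.4},{"dx":0,"dy":0.038,"dz":0,"rx":0,"ry":0,"rz":0,"gripper":0.4},{"dx":0,"dy":0.038,"dz":0,"rx":0,"ry":0,"rz":0,"gripper":0.4},{"dx":0,"dy":0.038,"dz":0,"rx":0,"ry":0,"rz":0,"gripper":0.4}]' 45; python3 -c "
from cell import *
s=status.observe();print(s['tool_pos'],s['tool_rot'])"
```

```text
time: 12.22
tool_pos: [0.5321, 0.1233, 0.0191]
tool_rot: [-1.571, 0.0, 1.482]
contact_force: [-1.6, -3.8, 5.8]
opening: 0.0493
[0.53207749 0.12327895 0.01910847] [-1.57138081e+00  2.04459883e-04  1.48205716e+00]
```

```bash
python3 -m creep '[{"dx":0,"dy":-0.015,"dz":0,"rx":0,"ry":0,"rz":0,"gripper":0.4},{"dx":0,"dy":-0.045,"dz":0,"rx":0,"ry":0,"rz":0,"gripper":0.4},{"dx":0,"dy":-0.09,"dz":0,"rx":0,"ry":0,"rz":0,"gripper":0.4},{"dx":-0.01,"dy":-0.12,"dz":-0.004,"rx":0,"ry":0.02,"rz":0,"gripper":0.4},{"dx":-0.04,"dy":-0.13,"dz":-0.016,"rx":0,"ry":0.05,"rz":0,"gripper":0.4},{"dx":-0.08,"dy":-0.13,"dz":-0.033,"rx":0,"ry":0.09,"rz":0,"gripper":0.4},{"dx":-0.12,"dy":-0.13,"dz":-0.05,"rx":0,"ry":0.12,"rz":0,"gripper":0.4},{"dx":-0.16,"dy":-0.13,"dz":-0.067,"rx":0,"ry":0.15,"rz":0,"gripper":0.4},{"dx":-0.185,"dy":-0.13,"dz":-0.078,"rx":0,"ry":0.163,"rz":0,"gripper":0.4},{"dx":-0.1981,"dy":-0.13,"dz":-0.0833,"rx":0,"ry":0.163,"rz":0,"gripper":0.4},{"dx":-0.1981,"dy":-0.13,"dz":-0.0833,"rx":0,"ry":0.163,"rz":0,"gripper":0.4},{"dx":-0.1981,"dy":-0.115,"dz":-0.0833,"rx":0,"ry":0.163,"rz":0,"gripper":0.4},{"dx":-0.1981,"dy":-0.1,"dz":-0.0833,"rx":0,"ry":0.163,"rz":0,"gripper":0.4},{"dx":-0.1981,"dy":-0.09,"dz":-0.0833,"rx":0,"ry":0.163,"rz":0,"gripper":0.4},{"dx":-0.1981,"dy":-0.088,"dz":-0.0833,"rx":0,"ry":0.163,"rz":0,"gripper":0.4},{"dx":-0.1981,"dy":-0.088,"dz":-0.0833,"rx":0,"ry":0.163,"rz":0,"gripper":0.4},{"dx":-0.1981,"dy":-0.088,"dz":-0.0833,"rx":0,"ry":0.163,"rz":0,"gripper":0.4}]'
python3 - <<'E'
from h import *
from cell import *
p=np.mean([read_camera("scene")[0] for _ in range(3)],0);np.save("scene8.npy",p)
q=np.clip(p[130:200,310:370]*1.4,0,255).astype(np.uint8)
cv2.imwrite(f"pics/scene8.png",cv2.resize(q,None,fx=8.5,fy=8.5,interpolation=cv2.INTER_CUBIC)[:,:,::-1])
s=status.observe();print(s['tool_pos'],s['tool_rot'],s['contact_force'],s['torque'])
E
```

```text
time: 14.35
tool_pos: [0.5976, -0.0812, 0.1073]
tool_rot: [-1.572, -0.0, 1.319]
contact_force: [-0.9, -0.3, -6.7]
opening: 0.0497
[ 0.59747094 -0.08122692  0.10714207] [-1.57159910e+00 -8.76699935e-05  1.31893606e+00] [-0.29387666  0.11372128 -8.16513923] [-0.03829176  0.02988274 -0.03257317]
```

View pics/scene8.png

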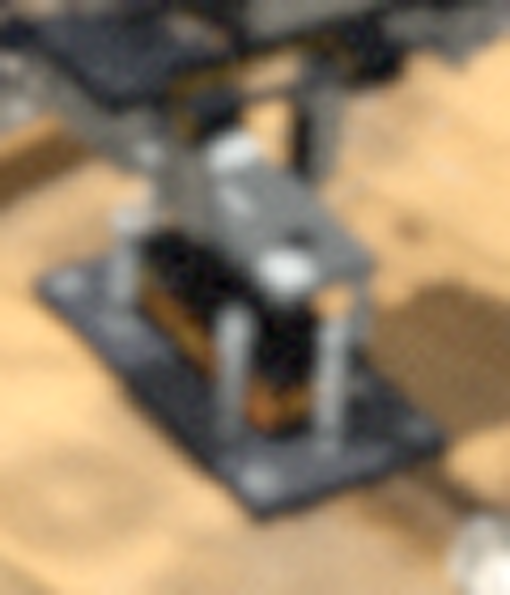

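```bash
python3 -m creep '[{"dx":0,"dy":0.005,"dz":0,"rx":0,"ry":0,"rz":0,"gripper":0.4},{"dx":0,"dy":0.01,"dz":0,"rx":0,"ry":0,"rz":0,"gripper":0.4},{"dx":0,"dy":0.015,"dz":0,"rx":0,"ry":0,"rz":0,"gripper":0.4},{"dx":0,"dy":0.018,"dz":0,"rx":0,"ry":0,"rz":0,"gripper":0.4},{"dx":0,"dy":0.018,"dz":0,"rx":0,"ry":0,"rz":0,"gripper":0.4}]'
```

```text
time: 15.12
tool_pos: [0.5971, -0.0811, 0.0883]
tool_rot: [-1.57, -0.0, 1.319]
contact_force: [-0.4, 0.4, -6.2]
opening: 0.0494
```

```bash
python3 -m creep '[{"dx":0,"dy":0.006,"dz":0,"rx":0,"ry":0,"rz":0,"gripper":0.4},{"dx":0,"dy":0.013,"dz":0,"rx":0,"ry":0,"rz":0,"gripper":0.4},{"dx":0,"dy":0.018,"dz":0,"rx":0,"ry":0,"rz":0,"gripper":0.4},{"dx":0,"dy":0.021,"dz":0,"rx":0,"ry":0,"rz":0,"gripper":0.4},{"dx":0,"dy":0.022,"dz":0,"rx":0,"ry":0,"rz":0,"gripper":0.4},{"dx":0,"dy":0.022,"dz":0,"rx":0,"ry":0,"rz":0,"gripper":0.4}]'; python3 -m creep '[{"dx":0,"dy":0.0005,"dz":0,"rx":0,"ry":0,"rz":0,"gripper":0.4},{"dx":0,"dy":0.001,"dz":0,"rx":0,"ry":0,"rz":0,"gripper":0.4},{"dx":0,"dy":0.001,"dz":0,"rx":0,"ry":0,"rz":0,"gripper":0.4}]'
```

```text
time: 15.88
tool_pos: [0.5974, -0.0811, 0.0668]
tool_rot: [-1.571, -0.0, 1.319]
contact_force: [-0.6, -0.5, -7.1]
opening: 0.0492
time: 16.25
tool_pos: [0.5973, -0.0811, 0.0657]
tool_rot: [-1.571, -0.0, 1.319]
contact_force: [-0.1, 0.5, -6.8]
opening: 0.0494
```

```bash
python3 -m creep '[{"dx":0,"dy":0.0005,"dz":0,"rx":0,"ry":0,"rz":0,"gripper":0.4},{"dx":0,"dy":0.001,"dz":0,"rx":0,"ry":0,"rz":0,"gripper":0.4},{"dx":0,"dy":0.0013,"dz":0,"rx":0,"ry":0,"rz":0,"gripper":0.4},{"dx":0,"dy":0.0013,"dz":0,"rx":0,"ry":0,"rz":0,"gripper":0.4}]'
```

```text
time: 16.75
tool_pos: [0.5973, -0.0811, 0.0651]
tool_rot: [-1.571, -0.0, 1.319]
contact_force: [-4.1, 0.2, 3.6]
opening: 0.0494
```

Weight is off the gripper (−7 N has become +3.6 N), so the plate is seated. Now I release, lift and withdraw.

```bash
python3 -m creep '[{"dx":0,"dy":0,"dz":0,"rx":0,"ry":0,"rz":0,"gripper":0.6},{"dx":0,"dy":0,"dz":0,"rx":0,"ry":0,"rz":0,"gripper":0.72},{"dx":0,"dy":0,"dz":0,"rx":0,"ry":0,"rz":0,"gripper":0.72},{"dx":0,"dy":0,"dz":0,"rx":0,"ry":0,"rz":0,"gripper":0.72},{"dx":0,"dy":0,"dz":0,"rx":0,"ry":0,"rz":0,"gripper":0.72},{"dx":0,"dy":-0.03,"dz":0,"rx":0,"ry":0,"rz":0,"gripper":0.72},{"dx":0,"dy":-0.09,"dz":0,"rx":0,"ry":0,"rz":0,"gripper":0.72},{"dx":0,"dy":-0.12,"dz":0,"rx":0,"ry":0,"rz":0,"gripper":0.72},{"dx":0.06,"dy":-0.15,"dz":0.0,"rx":0,"ry":0,"rz":0,"gripper":0.72},{"dx":0.12,"dy":-0.15,"dz":0.02,"rx":0,"ry":0,"rz":0,"gripper":0.72},{"dx":0.18,"dy":-0.15,"dz":0.04,"rx":0,"ry":0,"rz":0,"gripper":0.72},{"dx":0.24,"dy":-0.15,"dz":0.06,"rx":0,"ry":0,"rz":0,"gripper":0.72},{"dx":0.28,"dy":-0.15,"dz":0.07,"rx":0,"ry":0,"rz":0,"gripper":0.72},{"dx":0.28,"dy":-0.15,"dz":0.07,"rx":0,"ry":0,"rz":0,"gripper":0.72},{"dx":0.28,"dy":-0.15,"dz":0.07,"rx":0,"ry":0,"rz":0,"gripper":0.72}]'
python3 - <<'E'
from h import *
from cell import *
for n in("scene","top"):
    p=np.mean([read_camera(n)[0] for _ in range(3)],0).astype(np.uint8);np.save(f"{n}9.npy",p)
    q=(p[130:200,310:370] if n=="scene" else p[130:230,310:450])
    cv2.imwrite(f"pics/{n}9.png",cv2.resize(q,None,fx=8.5 if n=="scene" else 5.7,fy=8.5 if n=="scene" else 5.7,interpolation=cv2.INTER_CUBIC)[:,:,::-1])
h=cv2.cvtColor(p,cv2.COLOR_RGB2HSV);m=(h[...,2]>140)&(h[...,1]<60);o=np.zeros_like(m);o[160:203,363:394]=m[160:203,363:394]
print(rect('top',o,.058))
E
```

```text
time: 18.62
tool_pos: [0.5992, 0.2071, 0.2142]
tool_rot: [-1.571, 0.001, 1.319]
contact_force: [-0.2, -0.6, 0.3]
opening: 0.0663
(array([ 0.595 , -0.0809,  0.1297,  0.0486]), np.float64(-0.252), array([ 0.5936, -0.0809]))
```

View pics/scene9.png

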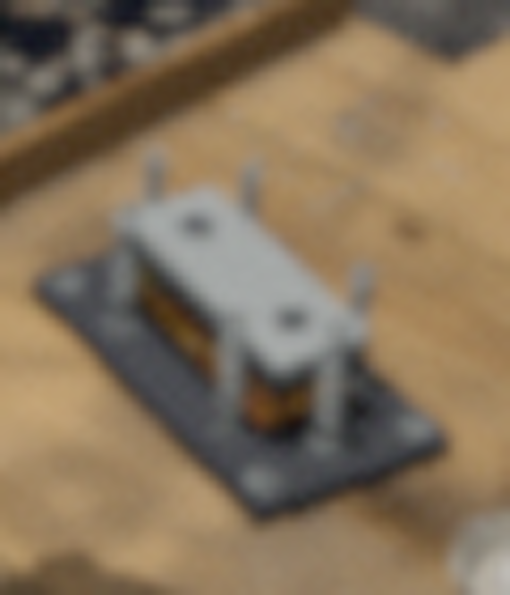

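View pics/top9.png

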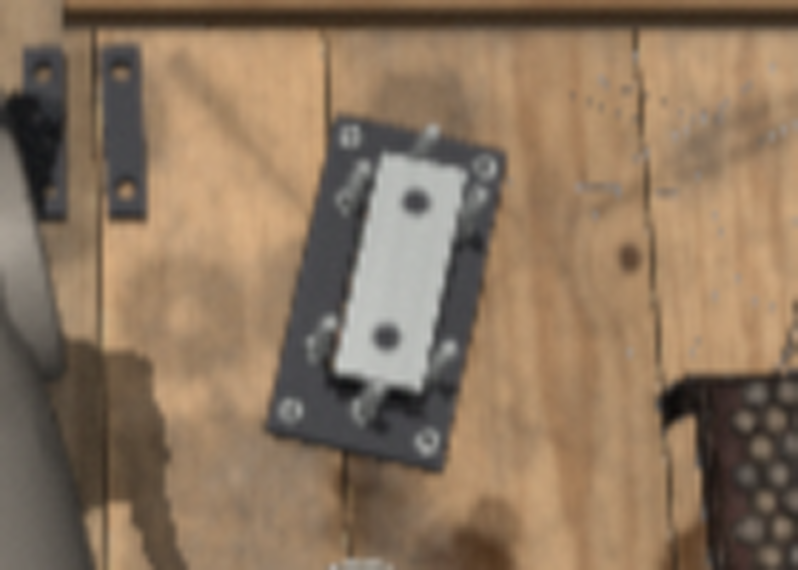

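The pressure plate sits flat between the studs, about 2.5 mm from the press centre, at angle −0.252 rad (press −0.252). The clamp bars are where they were.

```bash
python3 -c "
from cell import robot
print(robot.hand_in())"
```

```text
the job is handed in; nothing more can be done
None
```

Both plates are on the stack and the job is handed in; it gave no verdict. I laid the larger black plate (the separator) on the billet, then the bright steel pressure plate on top of it. Each went slowly down between the studs and was let go only once the force reading showed it was resting.

- **Time:** about 19 s of the 54 s allowed.
- **Pressure plate:** in the last top picture it is about 2.5 mm from the press centre and 0.00 rad off its length, and it looks level in both views.
- **Separator:** after release it looked flat and centred between the studs. I checked its place only by eye, and the pressure plate now hides it from above.
- **Bystanders:** the clamp bars look unmoved in the last top picture. I did not look again at the tweezers or the jar, but the arm did not work near them.
- **Disagreement:** the angled scene camera put things up to about 8 mm from where the top camera did. I used the top camera, and both plates went between the studs with no sign of contact.
- **Refused command:** my first move was refused because some keys were missing; nothing moved.

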